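Fit the dough blade on the food processor's splined spindle and close the lid

TASK

Get the food processor ready for kneading: put the dough blade on the toothed drive spindle in its bowl, pressing only lightly and rocking it back and forth until the teeth mesh and it slides down fully home on the collar, then set the lid on the bowl so that it sits flat. Do not force anything, and leave the timer, onion and garlic where they are.

Things in the scene. Friction and masses are not known exactly. Their poses are not given: they have to be found in the camera images.
- processor: compact food processor, fixed by its feet: round white motor base 172 mm across, 78 mm high, with an open clear bowl on it; origin at the centre of the underside, z up along the axis of bowl and spindle, dial at its -x. The bowl's handle, a 15 mm bar, reaches 112 mm from the axis, 88 to 158 mm high, at 52 degrees clockwise from its +x seen from above.
- bowl_rim (a point): point on the bowl's axis at the height of the rim, 165 mm over the worktop; the bowl is 137 mm across outside and 124 mm inside at the rim, its inner floor 83 mm below the rim
- spindle_seat (a point): point on the spindle's axis on top of its round collar (34 mm across), 86 mm over the worktop; when fully home the blade's underside (its origin) rests here; axes as the processor's
- rib_ends (a point): point on the axis of the upright steel drive spindle, 131 mm over the worktop, at the flat upper ends of its six straight ribs: 5.2 mm wide, 28 mm across their crests, one every 60 degrees, running down to the collar. The angle at which the ribs have stopped is not measured and varies. An unmeshed blade's underside stops here, 45 mm above the seat.
- spindle_top (a point): point on the axis at the tip of the spindle, 144 mm over the worktop: above the ribs a round nose 18 mm across and 13 mm long, its top 5 mm tapered to 12 mm. The spindle turns with a drag of about 0.12 N m: if the blade presses much harder than 10 N on the rib ends, turning the blade drags the spindle along with it.
- dough_blade: grey plastic dough blade, 98 mm high, about 0.1 kg, standing upright on the worktop; origin at the centre of its underside, z up. Hub 40 mm across, 68 mm high, with a bore from below, 30 mm across and 62 mm deep. Two blunt curved paddles, 2 to 26 mm above the underside, start along its +x and -x and reach 55 mm from the axis.
- bore_mouth (a point): the blade's origin again, centre of the mouth of its bore: in the lowest 20 mm of the bore six teeth 4 mm wide point inward to a 20 mm circle, at 30, 90, 150 ... degrees from the blade's x axis. They mesh when that x axis stands over a rib (each 60 degrees is alike), with about 4 degrees of play either way, 0.8 mm at the flanks.
- tab (a point): centre of the finger tab on the blade's hub, 81 mm above its underside: 36 mm long (blade x), 16 mm thick (blade y), rising from 68 to 98 mm above the underside. Grasp it from above across the thickness.
- lid: clear lid with a white knob, 138 mm across, 71 mm high, about 0.12 kg, standing on the worktop on its skirt; origin at the centre of the skirt's underside, z up. The skirt, 119 mm across tapering to 112 mm at its foot, reaches 8 mm below the flange: seated, the origin is 8 mm below the rim. Any turn about z will do. It cannot sit flat unless the blade is home.
- knob (a point): centre of the lid's round white knob, 60 mm above the lid's origin: 32 mm across from 49 to 71 mm above the origin, 24 mm at its narrow neck; the hollow dome below it ends 37 mm above the origin
- kitchen_timer: round kitchen timer 65 mm across, 52 mm high, a bystander; origin under its centre
- onion_1: onion, 79 mm across, 85 mm high, a bystander; origin under its centre
- garlic_1: garlic bulb 53 mm across and high, a bystander; origin under its centre
Mind the look-alikes: they are no part of the job. Leave any brown look-alike of the lid alone.

How it is judged:
On the way, in this order (a step that is already met when the one before it is completed fails the run):
1. the dough blade is fully home on the spindle: its underside on the collar, centred and upright (z of dough_blade in the frame of spindle_seat between -0.004 and 0.004 m and horizontal distance between dough_blade and spindle_seat below 0.004 m and angle between dough_blade's own z axis and vertical below 0.08 rad), for 0.2 s.
2. the lid sits flat on the bowl (z of lid in the frame of bowl_rim below -0.005 m and horizontal distance between lid and bowl_rim below 0.006 m and angle between lid's own z axis and vertical below 0.04 rad), for 0.2 s.
At the end, for the whole second after the job is handed in: The dough blade is meshed with the spindle and home: underside within 4 mm of the collar's height, within 4 mm of the axis and 0.08 rad of upright; the lid sits flat on the bowl: skirt at least 5 mm below the rim, within 6 mm of the axis and 0.04 rad of level; both at rest (all of step 1 and all of step 2 and linear speed of each of lid, dough_blade below 0.02 m/s); the robot touches nothing.
It fails at once if the blade is forced: more than 30 N between blade and processor (contact force between dough_blade and processor above 30 N).
It fails at once if the lid is forced: more than 40 N between lid and processor (contact force between lid and processor above 40 N).
It fails at once if the robot hits the processor: more than 40 N (contact force between any of the arm, the fingers and processor above 40 N).
It fails at once if the timer, onion or garlic is moved more than 3 cm (distance of any of kitchen_timer, onion_1, garlic_1 from where it was at the start of the episode above 0.03 m).
It also fails if it takes over 72 s, if anything falls off the work surface, if the arm or the gripper's body presses on something with over 40 N, if the wrist force passes 120 N, or if a joint passes its speed limit or range.

ROBOT

A 6-joint arm with a two-finger parallel gripper is mounted at the origin on a cart in front of the work surface, level with it; the furniture and walls round the work are solid. World frame = base frame: x ahead of the robot, y to its left, z up, the work surface at z = 0. Lengths are in m, angles in rad, forces in N, time in s.
With the tool pointing down it reaches from about 0.25 to 0.8 m from the base axis. Payload 3.9 kg.
Tool frame: the origin (TCP) lies midway between the tips of the shut fingers; the grasp point (between the pads) lies 19 mm behind it (manip.grip_point_offset is the distance from the TCP to the grasp point, in m); z points along the fingers, y is the line along which they close (so a half turn about z gives the same grasp; the last joint's range is limited). The gripper opens to 85 mm and grips with 20 to 120 N. Pads are 22 mm wide; open, the fingers measure 114 mm over their backs; the gripper's body (76 mm by 85 mm) begins 54 mm behind the grasp point. The pads swing forward as they close: fully open they stand 13 mm farther back than shut.
Start: joints at [-1.247, 0.26, -0.138, 1.173, 0, 1.571], TCP at [0.167, -0.498, 0.198] pointing down, gripper open.
Joint ranges: [-2.78, 2.78], [-0.83, 1.72], [-1.28, 1.37], [-1.9, 2.12], [-1.57, 1.48], [-3.14, 3.14]. Speed limits (rad/s): [2.57, 2.57, 3.14, 3.14, 3.14, 3.14].

INTERFACE

Orientations are given as a rotation vector (axis times angle).
In Python, from rig import manip gives the robot as it stands. The module is installed in compiled form; this text tells all that it offers. Calls block until the motion is done:
- manip.move_to(position, orientation): joint-space move of the TCP to a pose.
- manip.line_to(position, feed=0.15, orientation=None): straight line of the TCP; orientation=None keeps the orientation; feed is the mean speed in m/s.
- manip.move_joints(angles): joint-space move.
- manip.command_gripper(opening, strength=None): finger opening in m; strength is the grip in N (None keeps the last); returns when the fingers have stopped.
- manip.hold(seconds).
- manip.ik(position, orientation): joint angles nearest the present ones, or None.
- manip.sense(): the state.
- manip.capture(name): name is "side" or "top" or "wrist"; returns the picture (400x640x3 uint8, red, green, blue); there is no depth.
- manip.get_calibration(name): a dict with "fx", "fy", "cx", "cy" (pixels), "extrinsics" (4x4, takes a point from camera to world coordinates); the wrist camera has in their place "tool_from_camera" (4x4, takes a point from camera to tool coordinates, whose origin is the TCP and whose axes are the flange's). Camera axes: x right, y down, z forward; pixel columns grow to the right and rows downward; lengths in m; the calibration is good to about 2 mm. The wrist camera is an equidistant fisheye: a pixel r from the principal point sees the ray r / f radians off the axis. A picture is of the moment at which its call begins: read the wrist's pose just before it. get_calibration takes no time and is no camera call.
A pose or a line that the arm cannot do raises manip.PlanningError and nothing moves.
- manip.hand_in(): hands the job in; it is judged then, once.
The state is a dict: "t": time; "qpos": joint angles; "joint_vel": joint speeds; "tau": joint torques, N m; "eef_pos": TCP position; "ee_rot": TCP orientation; "ft_force": force on the tool from outside, world axes, zero at the start; "moment": the same for the moment, N m; "opening": finger opening in m; "finger_force": force on a finger pad.
Only numpy, scipy, OpenCV 4.12 (cv2) and the standard library are available. Lean on these libraries where they do the work, as an engineer would, in place of code of your own. Each camera call takes 0.05 s, during which the arm holds its last target. There are 200 camera calls.

## Working session

There is one attempt and no reset: what is moved stays moved. The work goes in short steps, each a Python script; the robot and the scene stay as the last script left them, time stands still between calls to the robot, and variables do not carry over. Pictures are saved under pics/ and viewed, at most 10 in all, crops included, and the job is handed in when it is done.

```bash
mkdir -p pics; python3 - <<'E'
from rig import manip
import cv2
for n in("top","side"):
    im=manip.capture(n); cv2.imwrite(f"pics/{n}0.png",im[:,:,::-1]); c=manip.get_calibration(n); print(n,c)
s=manip.sense(); print(s); print(manip.get_calibration("wrist"),manip.grip_point_offset)
E
```

```text
top {'fx': 409.44376234637093, 'fy': 409.44376234637093, 'cx': 315.9088437147264, 'cy': 195.36489694545028, 'extrinsics': array([[-0.00191866, -0.99236341,  0.12333363,  0.34527778],
       [-0.99999261,  0.001493  , -0.00354365,  0.00763988],
       [ 0.00333245, -0.12333952, -0.99235894,  1.10989453],
       [ 0.        ,  0.        ,  0.        ,  1.        ]])}
side {'fx': 403.2688691149987, 'fy': 403.2688691149987, 'cx': 318.4893941287507, 'cy': 199.19007862049355, 'extrinsics': array([[-0.99850361, -0.02887796,  0.04643931,  0.40806211],
       [-0.05387302,  0.66531506, -0.74461639,  0.82209196],
       [-0.00939377, -0.74600398, -0.66587523,  0.87163999],
       [ 0.        ,  0.        ,  0.        ,  1.        ]])}
{'t': 0.1, 'qpos': array([-1.24700406e+00,  2.60593835e-01, -1.39235278e-01,  1.17266227e+00,
        1.65439436e-05,  1.57078934e+00]), 'joint_vel': array([-0.0015839 , -0.00198345,  0.00344644,  0.00240711,  0.00061829,
       -0.00044171]), 'tau': array([ 1.12467460e-03, -4.06508625e+01,  2.54527509e+01,  1.00861266e-02,
        8.17116802e-05,  2.95455372e-06]), 'eef_pos': array([ 0.16683497, -0.49710095,  0.19716281]), 'ee_rot': array([-3.09885592e+00, -5.06133517e-01,  4.03311418e-04]), 'ft_force': array([-0.3224221 ,  0.12616734,  0.36527784]), 'moment': array([-0.09362482, -0.00705147, -0.00550443]), 'finger_force': 0.0, 'opening': 0.08550680856972405}
{'fx': 309.70691628693146, 'fy': 309.70691628693146, 'cx': 316.63123553140593, 'cy': 194.85417433623576, 'tool_from_camera': array([[ 6.27117452e-05, -9.48594421e-01, -3.16494266e-01,
         8.14350263e-02],
       [ 9.99999802e-01,  2.57857994e-04, -5.74705269e-04,
         6.20029742e-05],
       [ 6.26772789e-04, -3.16494167e-01,  9.48594249e-01,
        -1.74566799e-01],
       [ 0.00000000e+00,  0.00000000e+00,  0.00000000e+00,
         1.00000000e+00]])} 0.0187
```

View pics/top0.png

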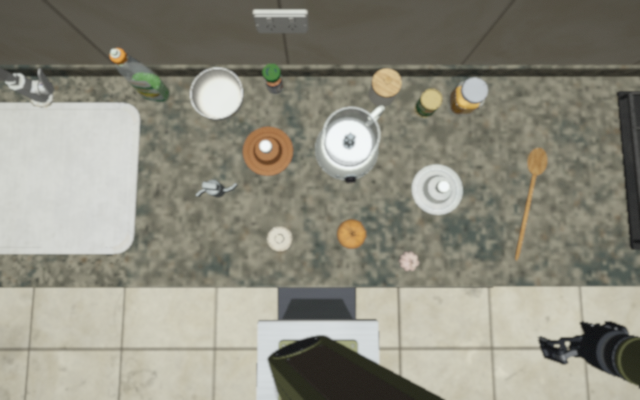

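View pics/side0.png

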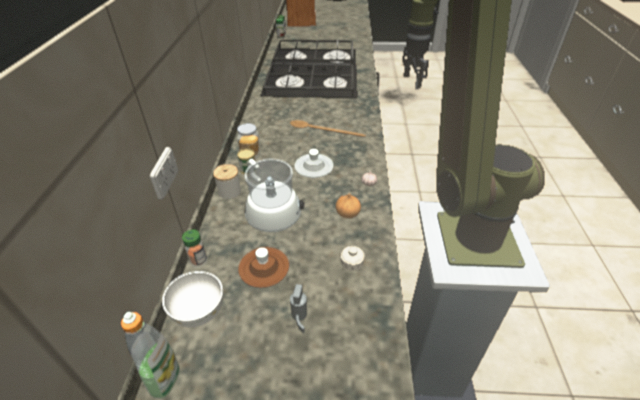

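Top view: processor rim about (350,140) with handle at (376,112), clear lid with white knob at (438,190), blade at (216,187), brown look-alike at (267,150). The side view agrees: blade (299,305), lid (314,162).

```bash
cat > h.py <<'E'
from rig import manip
import numpy as np, cv2
from scipy.spatial.transform import Rotation as R
def down(psi): return (R.from_euler('z',psi)*R.from_matrix(np.diag([1.,-1,-1]))).as_rotvec()
def ray(name,px,pose=None):
    c=manip.get_calibration(name); u=(px[0]-c['cx'])/c['fx']; v=(px[1]-c['cy'])/c['fy']
    if name!='wrist': E=c['extrinsics']; d=np.array([u,v,1])
    else:
        r=np.hypot(u,v)+1e-12; d=np.array([u/r*np.sin(r),v/r*np.sin(r),np.cos(r)])
        T=np.eye(4); T[:3,:3]=R.from_rotvec(pose[1]).as_matrix(); T[:3,3]=pose[0]; E=T@c['tool_from_camera']
    return E[:3,3],E[:3,:3]@d
def at_z(name,px,z,pose=None):
    o,d=ray(name,px,pose); return o+d*(z-o[2])/d[2]
def proj(p,pose):   # world point -> wrist pixel
    c=manip.get_calibration('wrist'); T=np.eye(4); T[:3,:3]=R.from_rotvec(pose[1]).as_matrix(); T[:3,3]=pose[0]
    E=np.linalg.inv(T@c['tool_from_camera']); q=E[:3,:3]@p+E[:3,3]; r=np.hypot(q[0],q[1]); th=np.arctan2(r,q[2])
    return np.array([c['cx']+c['fx']*th*q[0]/r,c['cy']+c['fx']*th*q[1]/r])
def snap(f):
    s=manip.sense(); im=manip.capture('wrist')[:,:,::-1].copy(); cv2.imwrite(f'pics/{f}.png',im)
    np.savez(f'pics/{f}.npz',p=s['eef_pos'],r=s['ee_rot']); return im
def pose(f):
    d=np.load(f'pics/{f}.npz'); return d['p'],d['r']
def st(m=''):
    s=manip.sense(); print(m,'t%.2f'%s['t'],s['eef_pos'].round(4),'F',s['ft_force'].round(2),'M',s['moment'].round(3),'op %.4f'%s['opening'],'ff %.1f'%s['finger_force'],'q',s['qpos'].round(2))
E
python3 - <<'E'
from h import *
print('rim',at_z('top',(350,139),.165),'side',at_z('side',(269,178),.165))
print('lid knob',at_z('top',(443,187),.07), at_z('side',(314,153),.071),'flange',at_z('top',(437,190),.01))
print('blade',at_z('top',(213,186),.08), at_z('side',(299,290),.098))
for p,psi in(((.47,-.29,.25),-.3),((.56,-.07,.27),0),((.5,.24,.27),.5)):
  for k in (0,np.pi): print(p,psi+k,manip.ik(p,down(psi+k)))
E
```

```text
rim [ 0.59701462 -0.0766753   0.165     ] side [ 0.60066516 -0.05110954  0.165     ]
lid knob [ 0.49567893 -0.32255387  0.07      ] [ 0.49203108 -0.30952068  0.071     ] flange [ 0.49615478 -0.32497261  0.01      ]
blade [0.49763756 0.26528473 0.08      ] [0.48992984 0.27236836 0.098     ]
(0.47, -0.29, 0.25) -0.3 [-5.52841222e-01  2.92200464e-01  4.24480334e-02  1.32104390e+00
  4.44089210e-16  2.88875143e+00]
(0.47, -0.29, 0.25) 2.8415926535897933 [-0.55284122  0.29220046  0.04244803  1.3210439   0.         -0.25284122]
(0.56, -0.07, 0.27) 0 [-0.12435499  0.31175374  0.12177953  1.38082212  0.          3.01723766]
(0.56, -0.07, 0.27) 3.141592653589793 [-0.12435499  0.31175374  0.12177953  1.38082212  0.         -0.12435499]
(0.5, 0.24, 0.27) 0.5 [4.47519975e-01 2.93973629e-01 9.62934955e-02 1.37311619e+00
 4.44089210e-16 3.08911263e+00]
(0.5, 0.24, 0.27) 3.641592653589793 [ 0.44751998  0.29397363  0.0962935   1.37311619  0.         -0.05248002]
```

```bash
python3 - <<'E'
from h import *
for f,p in(('lid1',(.495,-.32,.2)),('proc1',(.595,-.07,.29)),('blade1',(.495,.267,.22))):
    manip.move_to(p,down(np.pi)); manip.hold(.15); snap(f); st(f)
# composite: crops around targets
a=[]
for f,c in(('lid1',(.495,-.32,.03)),('proc1',(.597,-.07,.14)),('blade1',(.495,.267,.05))):
    im=cv2.imread(f'pics/{f}.png'); x,y=proj(np.array(c),pose(f)).astype(int); x0=min(max(x-130,0),380);y0=min(max(y-120,0),160); print(f,x,y,x0,y0)
    cv2.imwrite(f'pics/{f}c.png',cv2.resize(im[y0:y0+240,x0:x0+260],None,fx=2.5,fy=2.5,interpolation=cv2.INTER_CUBIC)[:600,:800])
E
```

```text
lid1 t2.16 [ 0.4946 -0.3204  0.2   ] F [ 0.08  0.32 -0.03] M [ 0.025 -0.013 -0.026] op 0.0852 ff 0.0 q [-0.57  0.37  0.03  1.23 -0.   -0.57]
proc1 t3.46 [ 0.5945 -0.0714  0.2895] F [0.68 1.44 0.16] M [ 0.031 -0.007 -0.081] op 0.0850 ff 0.0 q [-0.12  0.38  0.27  1.46 -0.   -0.12]
blade1 t5.00 [0.4958 0.2661 0.2202] F [-0.64  0.56  0.17] M [-0.027 -0.031 -0.028] op 0.0853 ff 0.0 q [ 0.49  0.32  0.    1.25 -0.    0.49]
lid1 316 167 186 47
proc1 317 173 187 53
blade1 317 166 187 46
```

View pics/proc1c.png

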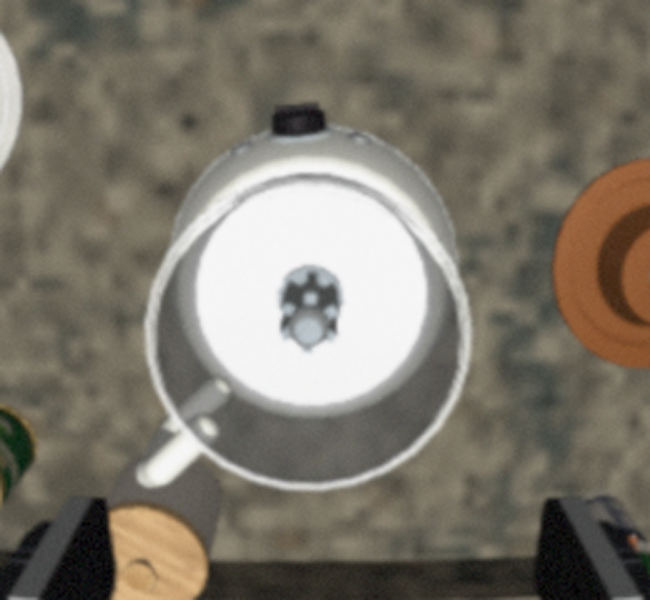

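View pics/blade1c.png

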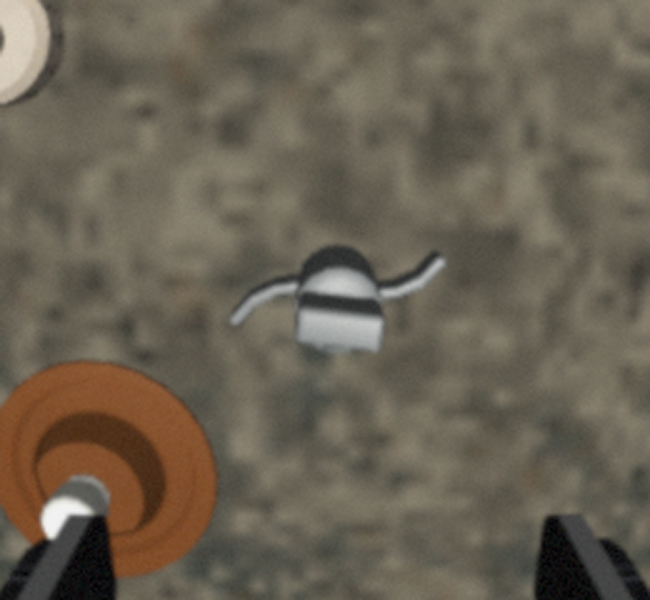

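View pics/lid1c.png

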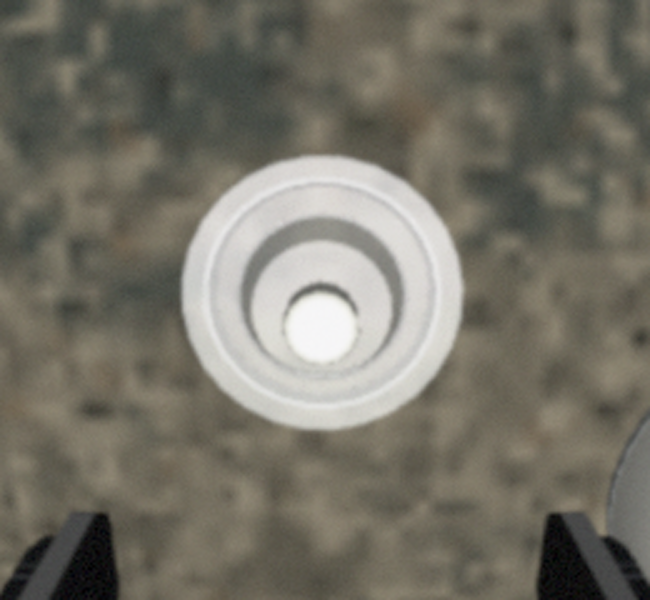

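```bash
python3 - <<'E'
from h import *
manip.move_to((.495,.267,.22),down(4.63)); manip.hold(.15); snap('blade2'); st()
manip.move_to((.597,.012,.215),down(4.63)); manip.hold(.15); snap('proc2'); st()
out=[]
for f,c,h in(('blade2',(.495,.267,.07),50),('proc2',(.597,-.07,.14),120)):
    im=cv2.imread(f'pics/{f}.png'); x,y=proj(np.array(c),pose(f)).astype(int); x0=x-h;y0=max(y-h,0); k=400/(2*h); print(f,x0,y0,k)
    out.append(cv2.resize(im[y0:y0+2*h,x0:x0+2*h],(400,400),interpolation=cv2.INTER_CUBIC))
cv2.imwrite('pics/c2.png',np.hstack(out))
E
```

```text
t6.53 [0.495 0.267 0.22 ] F [ 0.31 -0.03  1.17] M [-0.018  0.04  -0.017] op 0.0857 ff 0.0 q [ 0.49  0.32  0.    1.25 -0.   -0.99]
 t7.80 [0.5968 0.0135 0.2151] F [-0.09  0.65 -0.14] M [-0.034  0.011  0.008] op 0.0853 ff 0.0 q [ 0.02  0.38  0.08  1.27  0.   -1.47]
blade2 266 121 4.0
proc2 187 0 1.6666666666666667
```

View pics/c2.png

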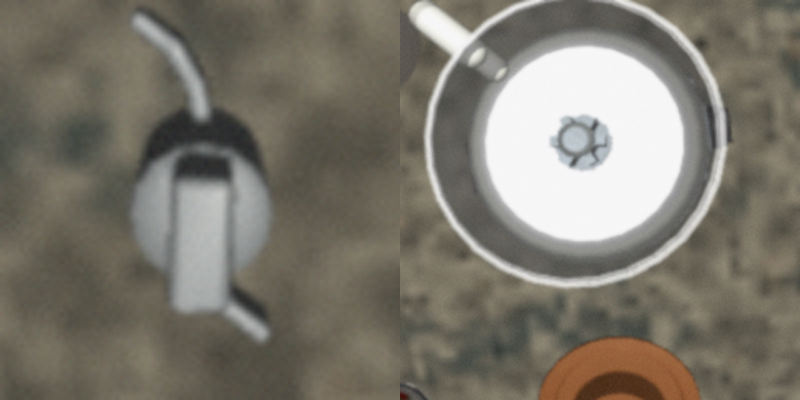

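```bash
python3 - <<'E'
from h import *
from scipy.optimize import least_squares
def W(f,pts,z,k,x0,y0): return np.array([at_z('wrist',(p[0]/k+x0,p[1]/k+y0),z,pose(f)) for p in pts])
def circ(P): 
    r=least_squares(lambda q:np.hypot(P[:,0]-q[0],P[:,1]-q[1])-q[2],[*P[:,:2].mean(0),.05]).x; return r.round(4)
a=W('blade1',[(300,310),(383,315),(380,351),(298,343)],.098,2.5,187,46)
b=W('blade2',[(173,184),(231,184),(228,310),(170,309)],.098,4,266,121)
for P,n in((a,(0,1,3,2)),(b,(0,3,1,2))):
    e1=P[n[1]]-P[n[0]]; e2=P[n[3]]-P[n[2]]; print('tab',P.mean(0).round(4),'len',np.linalg.norm(e1),np.linalg.norm(e2),'ang',[np.degrees(np.arctan2(e[1],e[0])).round(1) for e in(e1,e2)])
# rim
print('rim1',circ(W('proc1',[(146,325),(470,335),(310,490),(205,450),(420,440),(180,245)],.165,2.5,187,53)), 'nose1',W('proc1',[(309,330)],.144,2.5,187,53))
print('rim2',circ(W('proc2',[(26,140),(323,140),(175,286),(50,220),(290,235)],.165,1.66667,187,0)),'nose2',W('proc2',[(176,139)],.144,1.66667,187,0))
print('knob',circ(W('lid1',[(286,327),(358,327),(322,363),(322,291)],.071,2.5,186,47)),'flange',circ(W('lid1',[(182,292),(463,292),(323,431),(323,154),(225,390),(425,390)],.009,2.5,186,47)))
im=cv2.imread('pics/proc2.png'); im2=cv2.resize(im[60:110,268:318],(600,600),interpolation=cv2.INTER_CUBIC); cv2.imwrite('pics/sp.png',im2)
E
```

```text
tab [0.4961 0.2725 0.098 ] len 0.03289535757527578 0.0330369350082679 ang [np.float64(86.4), np.float64(84.1)]
tab [0.496  0.2721 0.098 ] len 0.032513121559625956 0.03277049794838828 ang [np.float64(83.5), np.float64(84.3)]
rim1 [ 0.6083 -0.0784  0.0657] nose1 [[ 0.60857971 -0.07803469  0.144     ]]
rim2 [ 0.6084 -0.0775  0.0656] nose2 [[ 0.6082082  -0.07831809  0.144     ]]
knob [ 0.4966 -0.3223  0.0149] flange [ 0.499  -0.3221  0.0692]
```

View pics/sp.png

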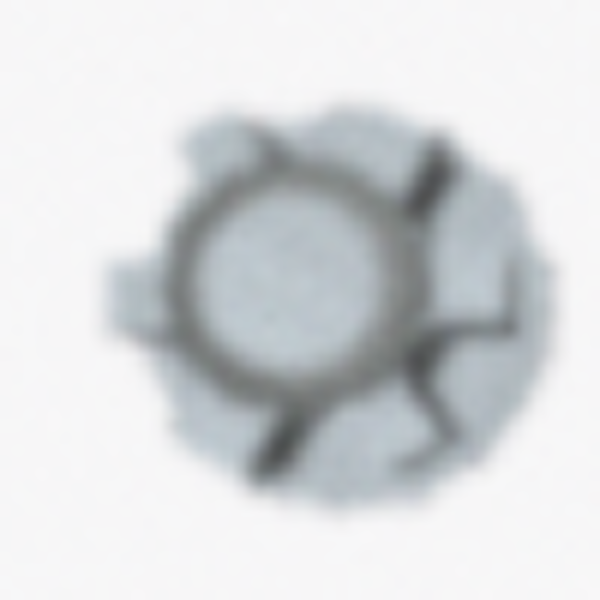

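Spindle axis is (0.608,-0.078) from both views. Tab is at (0.496,0.272), blade x at 84°. In the crop the ribs point left and right, about 55° mod 60 in the world. Next I grasp the tab above the hub top, lift, and move over the spindle.

```bash
python3 - <<'E'
from h import *
psi=np.radians(84.2+180); o=down(psi)
manip.command_gripper(.05,40)
manip.move_to((.496,.2723,.14),o); manip.line_to((.496,.2723,.072),.1); st('pre')
manip.command_gripper(.0,40); st('grip')
manip.line_to((.496,.2723,.275),.25); manip.hold(.2); st('lift')
manip.move_to((.6083,-.078,.275),down(np.radians(55.3+180))); manip.hold(.3); snap('held'); st('over')
im=cv2.imread('pics/held.png'); cv2.imwrite('pics/heldc.png',cv2.resize(im[60:300,190:450],None,fx=2.3,fy=2.3,interpolation=cv2.INTER_CUBIC))
E
```

```text
pre t10.19 [0.4967 0.2724 0.0725] F [-0.94 -0.24 -0.09] M [ 0.023 -0.018 -0.006] op 0.0499 ff 0.0 q [ 0.5   0.41 -0.26  0.9  -0.   -0.97]
grip t10.72 [0.496  0.2724 0.0721] F [-0.77  0.66 -0.74] M [-0.042  0.015 -0.05 ] op -0.0002 ff 0.0 q [ 0.5   0.41 -0.26  0.9   0.   -0.97]
lift t11.88 [0.4952 0.2719 0.2734] F [-0.2  -0.09  1.09] M [-0.008 -0.029  0.027] op 0.0000 ff 0.0 q [ 0.5   0.32  0.14  1.39  0.   -0.97]
over t13.61 [ 0.6083 -0.0772  0.2751] F [0.03 0.56 0.16] M [-0.015 -0.033 -0.024] op -0.0001 ff 0.0 q [-0.13  0.4   0.27  1.44  0.   -1.09]
```

View pics/heldc.png

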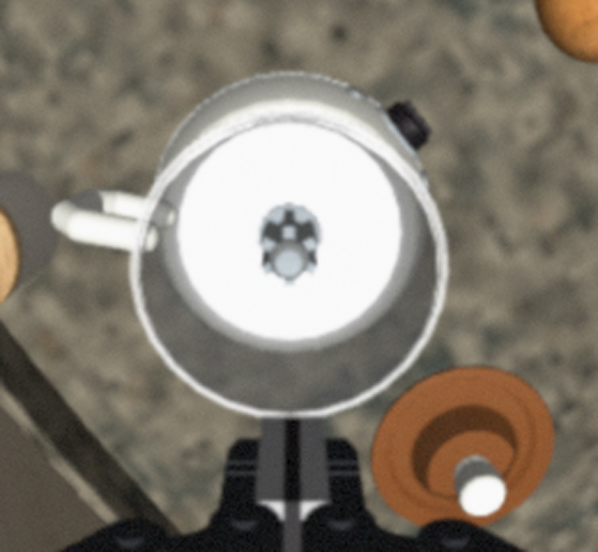

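The gripper closed empty: no blade is in the wrist view, and spindle nose at crop (290,262) is unobstructed. I'll check the blade.

```bash
python3 - <<'E'
from h import *
print('nose3',at_z('wrist',(290/2.3+190,262/2.3+60),.144,pose('held')))
t=manip.capture('top')[:,:,::-1]; s=manip.capture('side')[:,:,::-1]
cv2.imwrite('pics/chk.png',np.hstack([cv2.resize(a,(400,400),interpolation=cv2.INTER_CUBIC) for a in(t[147:227,176:256],s[262:342,260:340])]))
E
```

```text
nose3 [ 0.60773975 -0.07875663  0.144     ]
```

View pics/chk.png

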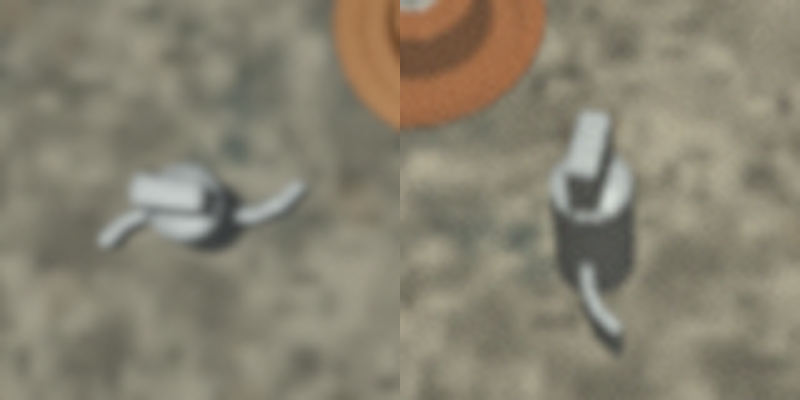

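```bash
python3 - <<'E'
from h import *
p=pose('held'); print('tcp px',proj(p[0],p), 'tip seen ~(317,240)')
for f in('top','side'):
    px={'top':(209,185.4),'side':(298.4,290.6)}[f]; print(f,at_z(f,px,.098))
a=ray('top',(209,185.4)); b=ray('side',(298.4,290.6))
A=np.c_[a[1],-b[1]]; s=np.linalg.lstsq(A,b[0]-a[0],rcond=None)[0]; print(a[0]+a[1]*s[0],b[0]+b[1]*s[1])
# triangulate the tab by the two wrist views
a=ray('wrist',(340/2.5+187,329.8/2.5+46),pose('blade1')); b=ray('wrist',(200.5/4+266,246.8/4+121),pose('blade2'))
A=np.c_[a[1],-b[1]]; s=np.linalg.lstsq(A,b[0]-a[0],rcond=None)[0]; print(a[0]+a[1]*s[0],b[0]+b[1]*s[1])
manip.command_gripper(.05,40)
o=down(np.radians(264.2)); manip.move_to((.496,.2723,.14),o); manip.line_to((.496,.2723,.08),.1); manip.hold(.2); st(); snap('pre')
im=cv2.imread('pics/pre.png'); cv2.imwrite('pics/prec.png',cv2.resize(im[140:400,190:450],None,fx=2.2,fy=2.2,interpolation=cv2.INTER_CUBIC))
E
```

```text
tcp px [316.61137195 230.08998237] tip seen ~(317,240)
top [0.49650228 0.27080042 0.098     ]
side [0.49115975 0.27408231 0.098     ]
[0.49689162 0.27147795 0.0953948 ] [0.4915193  0.27171114 0.09465257]
[0.49631321 0.27249515 0.0971417 ] [0.49589328 0.27210434 0.09701777]
 t16.65 [0.4967 0.2726 0.0808] F [-0.    0.71 -0.99] M [0.021 0.043 0.031] op 0.0500 ff 0.0 q [ 0.5   0.4  -0.25  0.92  0.   -0.97]
```

View pics/prec.png

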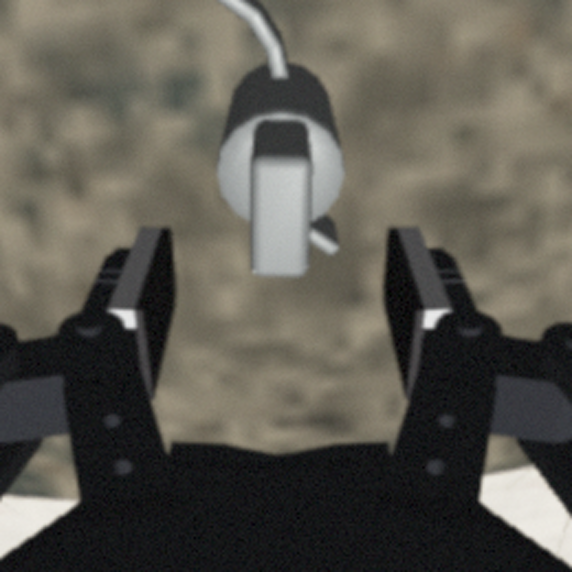

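The tab is centred between the fingers. Scaled by the 50 mm opening, though, the visible finger tips sit about 30 mm behind the reported TCP, so the first grasp closed above the tab. I'll grasp about 27 mm lower; the 50 mm opening still clears the 40 mm hub.

```bash
python3 - <<'E'
from h import *
for z in(.06,.046):
    manip.line_to((.496,.2723,z),.08); F=manip.sense()['ft_force']; print(z,F.round(1))
    if abs(F[2])>4: break
st('pre'); manip.command_gripper(.0,40); st('grip')
if .010<manip.sense()['opening']<.022:
    manip.line_to((.496,.2723,.12),.15); manip.hold(.1); st('lift'); print(manip.sense()['moment'])
E
```

```text
0.06 [ 0.4 -0.4  0.7]
0.046 [-0.1  1.  -0.9]
pre t17.43 [0.4956 0.2721 0.0457] F [-0.06  1.04 -0.92] M [ 0.    -0.057  0.034] op 0.0502 ff 0.0 q [ 0.5   0.43 -0.3   0.84  0.   -0.97]
grip t17.82 [0.4965 0.2726 0.0466] F [1.24 0.03 2.35] M [ 0.013 -0.049  0.023] op 0.0154 ff 40.8 q [ 0.5   0.43 -0.3   0.84  0.   -0.97]
lift t18.57 [0.4949 0.2717 0.1185] F [ 0.05 -0.16 -0.65] M [ 0.015  0.075 -0.013] op 0.0149 ff 40.5 q [ 0.5   0.37 -0.19  1.01 -0.   -0.97]
[ 0.01487162  0.07476425 -0.01306833]
```

```bash
cat >> h.py <<'E'
def ff(n=6):
    a=[]
    for _ in range(n): s=manip.sense(); a.append(np.r_[s['ft_force'],s['moment']]); manip.hold(.01)
    return np.mean(a,0)
E
python3 - <<'E'
from h import *
C=np.array([.6082,-.0783]); o=down(np.radians(55.3+180))
manip.line_to((.496,.2723,.24),.3)
manip.move_to((*C,.24),o); manip.line_to((*C,.196),.12); manip.hold(.2)
b=ff(10); print('base',b.round(2)); np.save('base.npy',b); st()
for z in np.arange(.193,.170,-.002):
    manip.line_to((*C,z),.03); f=ff(4)-b; print('%.3f'%z,f.round(2))
    if f[2]>3 or np.hypot(*f[:2])>5: break
st()
E
```

```text
base [ 0.19 -0.32 -1.04  0.01 -0.01  0.  ]
 t21.29 [ 0.6088 -0.0783  0.1969] F [-0.27 -0.08 -0.66] M [ 0.003 -0.001  0.013] op 0.0152 ff 40.4 q [-0.13  0.41  0.09  1.24  0.   -1.09]
0.193 [-0.49  0.58  0.47 -0.02  0.04  0.02]
0.191 [-0.37  0.52  0.36 -0.01 -0.01 -0.01]
0.189 [-0.22  0.22  0.4  -0.01  0.04  0.01]
0.187 [-0.31  0.17  0.53 -0.01  0.    0.01]
0.185 [ 0.5   0.62  0.36  0.01  0.02 -0.01]
0.183 [-0.51  0.45  0.37 -0.02 -0.   -0.02]
0.181 [-0.41  0.65  0.16 -0.03  0.   -0.01]
0.179 [-0.07 -0.01 -0.19 -0.02 -0.   -0.01]
0.177 [ 0.43  0.37  0.21 -0.03  0.02  0.01]
0.175 [ 0.21  0.1  -0.22 -0.04 -0.11 -0.  ]
0.173 [ 0.41  0.2  -0.4  -0.04 -0.14 -0.01]
0.171 [ 0.26  0.36  0.03 -0.04 -0.24  0.  ]
 t24.69 [ 0.6082 -0.0783  0.1709] F [-0.41 -0.57 -1.12] M [-0.053 -0.27  -0.027] op 0.0149 ff 40.4 q [-0.13  0.42  0.04  1.18 -0.   -1.09]
```

```bash
python3 - <<'E'
from h import *
C=np.array([.6082,-.0783]); b=np.load('base.npy')
for z in [.168,.165,.162,.159,.156,.153,.150,.147,.144,.141,.138,.136,.135,.134,.133,.132,.131]:
    manip.line_to((*C,z),.03); f=ff(4)-b; print('%.3f'%z,f.round(2))
    if f[2]>4 or np.hypot(*f[:2])>5 or abs(f[3:]).max()>.7: break
st()
E
```

```text
0.168 [ 0.35  0.31 -0.63 -0.05 -0.29 -0.01]
0.165 [ 0.67 -0.16 -0.38 -0.05 -0.3  -0.  ]
0.162 [ 1.12  0.46 -0.39 -0.07 -0.33  0.  ]
0.159 [ 1.24 -0.15 -0.55 -0.08 -0.37 -0.01]
0.156 [ 1.26 -0.27 -0.19 -0.08 -0.42  0.04]
0.153 [ 1.15  0.3  -0.63 -0.1  -0.43  0.04]
0.150 [ 1.52 -0.1  -0.52 -0.1  -0.46  0.01]
0.147 [ 1.29  0.35 -0.75 -0.11 -0.48  0.03]
0.144 [ 1.66  0.2  -1.   -0.1  -0.48 -0.01]
0.141 [ 1.86 -0.13 -0.83 -0.1  -0.52  0.03]
0.138 [ 1.29 -0.37 -0.74 -0.1  -0.49  0.03]
0.136 [ 1.76 -0.26 -0.95 -0.12 -0.49  0.03]
0.135 [ 1.98 -0.43 -0.06 -0.09 -0.45  0.01]
0.134 [ 1.46  0.2   0.39 -0.1  -0.42  0.  ]
0.133 [ 1.15  0.43  0.32 -0.11 -0.42  0.02]
0.132 [ 0.37  0.36  4.14 -0.05 -0.17 -0.01]
 t29.23 [ 0.6084 -0.0783  0.1325] F [-0.39  0.28  4.35] M [-0.049 -0.177  0.005] op 0.0147 ff 41.0 q [-0.13  0.44 -0.04  1.09  0.   -1.09]
```

Blade went straight through to the collar at the expected height (TCP 0.132), with at most about 4 N. Now I release it and fetch the lid.

```bash
python3 - <<'E'
from h import *
C=np.array([.6082,-.0783])
manip.line_to((*C,.1325),.03)
manip.command_gripper(.035,40); st('open')
manip.line_to((*C,.25),.15); st('up'); 
L=np.array([.4975,-.3222]); o=down(np.radians(270))
manip.move_to((*L,.16),o); manip.command_gripper(.06,40)
manip.line_to((*L,.08),.15); manip.hold(.15); b=ff(); print(b.round(2)); np.save('base2.npy',b)
snap('lidpre')
for z in(.05,.035,.025,.017):
    manip.line_to((*L,z),.08); f=ff(3)-b; print(z,f.round(2))
    if abs(f[2])>4: break
else:
    manip.command_gripper(0,40); st('grip')
E
```

```text
open t29.80 [ 0.6075 -0.0782  0.132 ] F [ 0.4  -0.53  1.28] M [0.029 0.028 0.013] op 0.0350 ff 0.0 q [-0.13  0.44 -0.04  1.09  0.   -1.09]
up t30.73 [ 0.6076 -0.0782  0.249 ] F [ 0.69 -0.3  -0.9 ] M [ 0.037 -0.007 -0.051] op 0.0351 ff 0.0 q [-0.13  0.4   0.21  1.38 -0.   -1.09]
[ 0.16  0.11  0.4   0.03  0.01 -0.  ]
0.05 [ 0.34 -0.04 -0.5  -0.   -0.   -0.02]
0.035 [-0.45 -0.2  -0.01 -0.02 -0.03  0.02]
0.025 [ 0.33 -0.27 -0.66 -0.03 -0.01 -0.02]
0.017 [-0.2  -0.08 -0.43 -0.04 -0.05 -0.03]
grip t34.98 [ 0.4978 -0.3224  0.0175] F [-0.25  0.84  1.67] M [0.121 0.09  0.027] op 0.0300 ff 39.5 q [-0.57  0.5  -0.26  0.81  0.   -2.15]
```

```bash
python3 - <<'E'
from h import *
L=np.array([.4975,-.3222]); C=np.array([.6083,-.0781]); o=down(np.radians(270))
manip.line_to((*L,.225),.2); st('lift')
manip.move_to((*C,.225),o); manip.line_to((*C,.19),.1); manip.hold(.2); b=ff(8); print(b.round(2)); st()
for z in [.187,.184,.181,.179,.177,.176,.175,.174,.173]:
    manip.line_to((*C,z),.03); f=ff(4)-b; print('%.3f'%z,f.round(2))
    if f[2]>3.5 or np.hypot(*f[:2])>5: break
st()
E
```

```text
lift t36.17 [ 0.4967 -0.3217  0.2236] F [ 0.68  0.77 -2.37] M [0.001 0.034 0.009] op 0.0304 ff 39.6 q [-0.57  0.37  0.09  1.29 -0.   -2.15]
[-0.01  0.07 -1.51  0.01 -0.01  0.01]
 t37.98 [ 0.6088 -0.0783  0.1908] F [ 0.72  0.65 -0.77] M [ 0.003 -0.007 -0.037] op 0.0303 ff 39.6 q [-0.13  0.42  0.08  1.23 -0.   -1.7 ]
0.187 [-0.34  0.07  0.54 -0.02  0.01 -0.01]
0.184 [-0.14  0.3   0.8  -0.    0.01  0.  ]
0.181 [-0.21  0.45  0.62 -0.01  0.    0.  ]
0.179 [ 0.21 -0.02  0.52  0.01  0.   -0.01]
0.177 [-0.25 -0.37  0.56 -0.01  0.02 -0.  ]
0.176 [ 0.    0.01  0.08 -0.02 -0.   -0.02]
0.175 [-0.2  -0.29  0.76 -0.    0.    0.  ]
0.174 [-1.15 -0.32  4.4   0.01  0.27 -0.02]
 t40.25 [ 0.6084 -0.0781  0.1746] F [-1.59  1.43  3.35] M [0.035 0.21  0.024] op 0.0299 ff 40.0 q [-0.13  0.42  0.04  1.19 -0.   -1.7 ]
```

```bash
python3 - <<'E'
from h import *
C=np.array([.6083,-.0781])
manip.command_gripper(.06,40); st('open')
manip.line_to((*C,.33),.15); manip.hold(.2); im=snap('end'); st()
P=pose('end'); g=cv2.medianBlur(cv2.cvtColor(im,cv2.COLOR_BGR2GRAY),3)
for n,z,r in(('knob',.228,.016),('flange',.168,.069)):
    c0=proj(np.array([*C,z]),P); R0=np.linalg.norm(proj(np.array([*C,z])+[0,r,0],P)-c0)
    x,y=c0.astype(int); h=int(R0*1.5); x0,y0=x-h,max(y-h,0)
    cs=cv2.HoughCircles(g[y0:y+h,x0:x+h],cv2.HOUGH_GRADIENT,1,20,param1=80,param2=12,minRadius=int(R0*.85),maxRadius=int(R0*1.15))
    print(n,'expected',c0.round(1),R0.round(1))
    for c in ([] if cs is None else cs[0][:3]): q=(c[0]+x0,c[1]+y0); print('  found',np.round(q,1),c[2],at_z('wrist',q,z,P).round(4))
E
```

```text
open t40.65 [ 0.6083 -0.0781  0.1738] F [-0.45 -0.21  0.25] M [-0.011  0.039  0.033] op 0.0600 ff 0.0 q [-0.13  0.42  0.04  1.19 -0.   -1.7 ]
 t42.09 [ 0.608  -0.0781  0.3293] F [-0.21 -0.02 -0.27] M [-0.018  0.037 -0.034] op 0.0598 ff 0.0 q [-0.13  0.42  0.43  1.59 -0.   -1.7 ]
knob expected [316.  183.8] 16.3
  found [316.5 178.5] 17.4 [ 0.6079 -0.0832  0.228 ]
flange expected [316.  168.5] 56.8
  found [315.5 165.5] 54.4 [ 0.6089 -0.0816  0.168 ]
  found [318.5 141.5] 50.0 [ 0.6056 -0.1085  0.168 ]
  found [299.5 151.5] 54.4 [ 0.6265 -0.0975  0.168 ]
```

```bash
python3 - <<'E'
from h import *
im=cv2.imread('pics/end.png'); g=cv2.cvtColor(im,cv2.COLOR_BGR2GRAY).astype(int); P=pose('end')
print('col316',list(enumerate(g[96:240:2,314:319].mean(1).astype(int),0)))
print('row184',g[182:187,250:384:2].mean(0).astype(int))
for s in(1,-1): print('flange edge',proj(np.array([.6083,-.0781+s*.069,.167]),P).round(1),'knob edge',proj(np.array([.6083,-.0781+s*.016,.228]),P).round(1))
E
```

```text
col316 [(0, np.int64(135)), (1, np.int64(144)), (2, np.int64(156)), (3, np.int64(190)), (4, np.int64(231)), (5, np.int64(229)), (6, np.int64(233)), (7, np.int64(229)), (8, np.int64(245)), (9, np.int64(248)), (10, np.int64(247)), (11, np.int64(238)), (12, np.int64(244)), (13, np.int64(249)), (14, np.int64(249)), (15, np.int64(248)), (16, np.int64(249)), (17, np.int64(247)), (18, np.int64(229)), (19, np.int64(217)), (20, np.int64(216)), (21, np.int64(213)), (22, np.int64(171)), (23, np.int64(127)), (24, np.int64(187)), (25, np.int64(203)), (26, np.int64(218)), (27, np.int64(230)), (28, np.int64(227)), (29, np.int64(220)), (30, np.int64(214)), (31, np.int64(214)), (32, np.int64(212)), (33, np.int64(127)), (34, np.int64(97)), (35, np.int64(182)), (36, np.int64(237)), (37, np.int64(248)), (38, np.int64(249)), (39, np.int64(248)), (40, np.int64(248)), (41, np.int64(249)), (42, np.int64(248)), (43, np.int64(249)), (44, np.int64(249)), (45, np.int64(249)), (46, np.int64(249)), (47, np.int64(249)), (48, np.int64(249)), (49, np.int64(248)), (50, np.int64(232)), (51, np.int64(203)), (52, np.int64(183)), (53, np.int64(203)), (54, np.int64(186)), (55, np.int64(186)), (56, np.int64(185)), (57, np.int64(189)), (58, np.int64(189)), (59, np.int64(212)), (60, np.int64(186)), (61, np.int64(191)), (62, np.int64(234)), (63, np.int64(218)), (64, np.int64(162)), (65, np.int64(89)), (66, np.int64(77)), (67, np.int64(101)), (68, np.int64(109)), (69, np.int64(107)), (70, np.int64(110)), (71, np.int64(107))]
row184 [ 96  91  94 102 147 224 231 202 187 201 212 196 193 190 190 198 203 192
 174 207 240 247 249 249 246 228 239 248 249 249 249 248 249 249 249 248
 249 248 248 248 241 230 248 249 248 245 236 201 169 191 197 192 184 181
 183 187 207 194 190 224 235 211 134 101 104 113 118]
flange edge [316.1 225. ] knob edge [316. 200.]
flange edge [316.  106.2] knob edge [316. 167.]
```

The knob edges (rows 167 to 198) and the flange edge (row 225) match where a lid seated flat on the axis would project, to about 1 mm.

```bash
python3 -c "
from h import *
print(manip.hand_in()); st()"
```

```text
the job is handed in; nothing more can be done
None
the job is handed in; nothing more can be done
```

I put the dough blade on the spindle, set the lid on the bowl and handed the job in at about 42 s; no verdict came back. The blade meshed without rocking and reached the collar at the expected height, the lid looked flat and centred to about 1 mm, and insertion forces stayed near 4 N. The first grasp closed above the blade's tab and missed, so I repeated it lower.

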